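Close the weight box and unhitch the load arm from its ball

ROBOT

A 6-joint arm with a two-finger parallel gripper is mounted at the origin on the work surface. World frame = base frame: x ahead of the robot, y to its left, z up, the work surface at z = 0. Lengths are in m, angles in rad, forces in N, time in s.
With the tool pointing down it reaches from about 0.25 to 0.775 m from the base axis. Payload 4 kg.
Tool frame: the origin (TCP) lies where the fingers leave the gripper's body, on its centre line; the fingertips stand 97 mm ahead of it and the grasp point (between the pads) lies 78 mm ahead of it; z points along the fingers, x is the direction in which the jaws open and shut, and the axes are right-handed (so a half turn about z gives the same grasp; the last joint's range is limited). The gripper opens to 94 mm and grips with 3 to 60 N. Pads are 16 mm wide; open, the fingers measure 119 mm over their backs; the gripper's body (75 mm by 177 mm) begins 78 mm behind the grasp point.
Start: joints at [-1.242, 0.087, 1.371, -0, 1.684, -0.103], TCP at [0.23, -0.5, 0.303] pointing down, gripper open.
Joint ranges: [-3.1, 3.1], [-0.76, 2.03], [0.27, 2.55], [-1.08, 4.22], [0.17, 2.65], [-2.57, 2.57]. Speed limits (rad/s): [2.79, 2.79, 3.14, 3.14, 3.14, 3.14].

INTERFACE

Orientations are given as [roll, pitch, yaw] about the fixed x, y, z axes, in that order (R = Rz(yaw) Ry(pitch) Rx(roll)).
In Python, from bench import * gives the robot as it stands.
- The arm moves only by the tool jog_arm, never from a script. Its argument "moves" is a list of rows, each a list of 7 numbers: the turn, a rotation vector about the world's x, y, z in rad, then the shift along the world's x, y, z in mm, then the finger opening in mm, from 0 to 94. In form: [[rx, ry, rz, tx, ty, tz, fingers], ...]. A call has 1 to 12 rows; each row shifts and turns the commanded pose from where the row before left it; what a row does not reach is not made up. A row lasts 1/8 s, in which the tool goes at most 62.5 mm and 10.7 degrees, less where a joint would pass 70% of its speed; a pose out of reach is approached as far as the arm can. A call is refused whole if a number of a shift passes 62.5 or a number of a turn 0.188, either way. A call with a gripper value outside its range is refused whole. The fingers move at their own pace and stop on an object; the grip force is fixed at half the most. Time passes only in rows, so rows that do not move let the fingers close. It gives the time, the measured TCP pose, the force and the opening at its end, in the units of the state.
- get_obs(): the state, without advancing time (a new reading comes with each control period).
- snapshot(name): name is "side" or "top"; returns the picture (420x560x3 uint8, red, green, blue); there is no depth.
- get_calibration(name): a dict with "camera_matrix" (3x3 intrinsics, pixels), "R" (3x3) and "t" (3): a world point X has camera coordinates R X + t. Camera axes: x right, y down, z forward; pixel columns grow to the right and rows downward; lengths in m; the calibration is good to about 2 mm. A picture is of the moment at which its call begins. get_calibration takes no time and is no camera call.
- close_job(): hands the job in, once; it reports no verdict.
Trained networks look in the newest picture that a camera, given by its name, has taken for a name from the list of things; names that differ only in an ending like _2 or _b are one class to them, and where a whole thing is asked for, a point or a joint stands for the part that bears it (a point fixed in the world has none). Each returns a list of dicts, best first, with "conf" (0 to 1); they miss things now and then, are a little off and sometimes report something else, mostly with a low value. They report only what shows in the picture. A call takes as long as a camera call.
- look_for(label, camera): "bbox" ([left, top, right, bottom] in pixels, round what is visible of it).
The state is a dict: "time": time; "joint_positions": joint angles; "qvel": joint speeds; "joint_torque": joint torques, N m; "tool_pos": TCP position; "ee_rot": TCP orientation; "wrist_force": force on the tool from outside, world axes, zero at the start; "wrist_torque": the same for the moment, N m; "width": finger opening in m.
Only numpy, scipy, OpenCV 4.12 (cv2) and the standard library are available. Lean on these libraries where they do the work, as an engineer would, in place of code of your own. Each camera call takes 0.05 s, during which the arm holds its last target.

TASK

The load arm of the motor test rig has just been loaded with its weights. Shut the blue lid of the weight box on the arm fully; then pull the red latch tab sideways, away from the arm, against its spring, and with the latch still held open lift the arm's yellow hood off the steel ball, so that the load cell can be zeroed. Finish while holding the arm still with the hood raised 5 to 10 cm above where it sat, keeping the lid shut and the weights inside and leaving the things lying around alone.

Things in the scene. Friction and masses are not known exactly. Their poses are not given: they have to be found in the camera images.
- rig: Test rig, bolted down: dark steel bed 170 (x) x 420 (y) x 12 mm. Origin at the centre of the bed's underside; its position and yaw vary. In its frame the load arm runs along +y, 95 mm above the bench, from a grey hinge fork at y = -150 mm (two cheeks, tops at z = 117 mm) to a yellow hood at y = +130 mm that sits on a 36 mm steel ball over a blue load cell. The red latch tab stands on the -x side of the hood; the weight box sits on the middle of the arm.
- load_arm (a joint): Angle of the load arm about its pivot, rad: 0 = seated on the ball, grows as the hood end rises (hinge along the rig's x axis), up to 0.6. The hood is 280 mm from the pivot, so 0.25 rad raises it about 70 mm. It weighs about 0.7 kg with its latch and lid, and the weights 0.3 kg more, so lifting at the hood takes about 5 N; it falls back when released. It is locked (2 mm of play) until the latch is pulled 8 mm.
- pivot (a point): The arm's hinge axis in the fork, on the arm's centre line; the axis runs along the rig's x.
- ball_top (a point): Top of the steel ball, 96 mm above the bench (rig x = 0, y = +130 mm); covered by the hood while the arm is seated.
- latch (a joint): Travel of the spring latch, m: 0 = closed (bolt under the rim of the ball), grows as the tab is pulled towards the rig's -x, away from the arm, stop at 0.016. Free of the ball above 0.008. Spring: 3 N at 0, about 8 N at 0.016; it snaps shut when let go. The latch is carried by the arm, so the arm can be lifted by the tab.
- latch_tab (a point): Grip point of the red latch tab, at the middle of its upper part: an upright plastic block 16 mm (rig x) x 24 mm (rig y), its top 20 mm above this point and its lower end 36 mm below it. With the arm seated it lies 75 mm towards the rig's -x from the arm's centre line and 120 mm above the bench. The gap between tab and hood is 32 mm; the hood's top is 110 mm above the bench.
- lid (a joint): Opening angle of the blue lid of the weight box, rad: 0 = shut, 1.57 = upright. Its stiff hinge (about 0.09 N m of friction) stays where it is left and the lid starts 1.0 to 1.6 rad open. It has no catch.
- lid_hinge (a point): Middle of the lid's hinge axis, on the box's rim on the rig's +x side, 157 mm above the bench; the axis runs along the rig's y. The lid is a plate 110 mm long from hinge to free edge, 94 mm wide, 6 mm thick, lying on the rim (157 to 163 mm above the bench) when shut; it shuts towards the rig's -x.
- lid_edge (a point): Middle of the lid's free edge, 110 mm from the hinge axis. Shut, it overhangs the box by 18 mm on the rig's -x side.
- box_center (a point): Middle of the open grey weight box on the arm, 90 x 90 mm and 50 mm high outside, walls 4 mm, divided in two; at half its height, 132 mm above the bench when the arm is seated.
- weight_a_center (a point): Centre of a brass weight, 28 mm diameter and 36 mm tall, 0.15 kg, standing in the weight box.
- weight_b_center (a point): Centre of the second such weight, in the box's other half.
- spare_weight: Bystander: spare brass weight, 28 mm diameter, 36 mm tall, standing on the rig's bed on the +x side. Origin under its centre.
- wrench: Bystander: steel wrench about 170 mm long lying on the bench between robot and rig. Origin at its underside.
- screwdriver: Bystander: screwdriver with orange handle lying on the bench between robot and rig. Origin at its underside.
- tape: Bystander: black roll of tape, 90 mm outside, 25 mm high, lying flat on the left. Origin under its centre.
- grease_can: Bystander: grease can, 60 mm diameter, 100 mm tall, standing on the right. Origin under its centre.
- bolt_tray: Bystander: blue bolt tray 120 x 90 x 35 mm on the left. Origin under its centre.
- marker: Bystander: red marker pen, 16 mm thick, 136 mm long, lying on the right. Origin at its underside.

How it is judged:
By the outcome, as a careful person would: the job done as asked, in the order asked, and still so for the second after the job is handed in, while the arm keeps its last pose, push and grip.
It also fails if it takes over 48 s, if anything falls off the work surface, if the arm or the gripper's body presses on something with over 40 N, if the wrist force passes 120 N, or if a joint passes its speed limit or range.

## Working session

There is one attempt and no reset: what is moved stays moved. The work goes in short steps, Python scripts to look and compute and a tool call to move; the robot and the scene stay as the last step left them, time stands still between calls to the robot, and variables do not carry over. Pictures are saved under pics/ and viewed, and the job is handed in when it is done.

Besides the shell and the picture viewer there is one more tool, called after ">>>" as name(argument=value, ...) on one line, values as JSON. jog_arm: Moves the arm, as the interface text tells. Its arguments: {"type":"object","properties":{"moves":{"type":"array","items":{"type":"array","items":{"type":"number"}}}},"required":["moves"]}

```bash
mkdir -p pics; ls
python3 - <<'E'
from bench import *
import cv2
o=get_obs(); print(o)
for n in("side","top"):
    im=snapshot(n); cv2.imwrite(f"pics/{n}0.png",im[:,:,::-1]); 
    c=get_calibration(n); print(n,c)
    for l in ("latch_tab","lid_edge","lid_hinge","box_center","load_arm","rig","ball_top","weight_a_center","pivot"):
        r=look_for(l,n); print(l,[( [round(v) for v in d['bbox']],round(d['conf'],2)) for d in r[:3]])
print(get_obs()['time'])
E
```

```text
pics
{'time': 0.0, 'joint_positions': array([-1.24208314e+00,  8.79245495e-02,  1.37221934e+00, -7.66444697e-06,
        1.68358672e+00, -1.03121254e-01]), 'qvel': array([-0.00083462,  0.00070059,  0.0004539 , -0.00058608,  0.00136061,
       -0.00115307]), 'joint_torque': array([-1.46758972e-03, -3.40186286e+01, -3.02426112e+01,  7.17067136e-02,
        3.30281421e-02, -1.69316968e-04]), 'tool_pos': array([ 0.23007211, -0.49920375,  0.3015383 ]), 'ee_rot': array([-3.14138015e+00,  2.12738653e-03, -1.13896252e+00]), 'wrist_force': array([ 0.21699262, -0.13030162, -0.22489341]), 'wrist_torque': array([0.00957502, 0.00660062, 0.04818941]), 'width': 0.09409161103700371}
side {'camera_matrix': array([[461.21638874,   0.        , 280.35686844],
       [  0.        , 461.21638874, 212.39926509],
       [  0.        ,   0.        ,   1.        ]]), 'R': array([[-0.90848196, -0.41771906, -0.01308893],
       [-0.22421745,  0.51359403, -0.8282196 ],
       [ 0.35268551, -0.7494878 , -0.56025081]]), 't': array([0.46296006, 0.19219939, 1.1058446 ])}
latch_tab [([245, 229, 265, 263], 0.76)]
lid_
[... 368 characters left out ...]
 array([[394.52138674,   0.        , 273.19130493],
       [  0.        , 394.52138674, 203.64536669],
       [  0.        ,   0.        ,   1.        ]]), 'R': array([[ 0.05119938, -0.99868293,  0.00331997],
       [-0.97670221, -0.05076565, -0.20850812],
       [ 0.20840204,  0.00743287, -0.978015  ]]), 't': array([-0.01207289,  0.5146149 ,  1.04170648])}
latch_tab [([215, 189, 227, 210], 0.71)]
lid_edge []
lid_hinge [([265, 156, 304, 164], 0.46)]
box_center [([213, 153, 328, 210], 0.79)]
load_arm [([212, 156, 331, 208], 0.84)]
rig [([201, 156, 348, 231], 0.71), ([286, 180, 293, 188], 0.22)]
ball_top [([199, 158, 352, 231], 0.56)]
weight_a_center []
pivot [([198, 155, 348, 232], 0.76)]
1.0
```

View pics/side0.png

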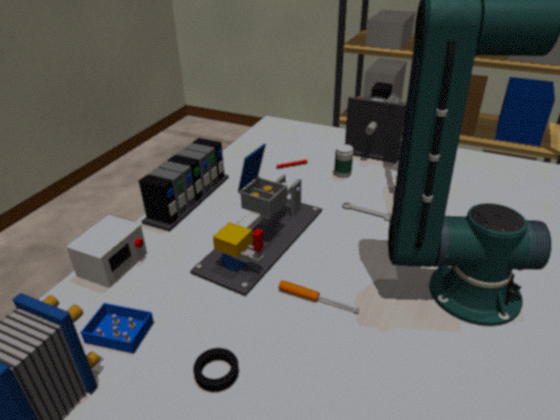

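View pics/top0.png

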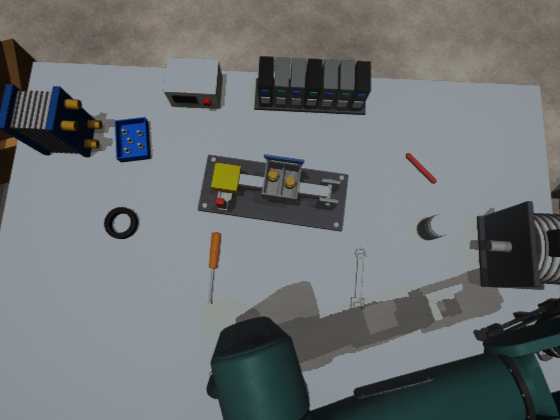

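Run:
```python
import cv2
a=cv2.imread("pics/side0.png")[130:310,170:350]; cv2.imwrite("pics/side0c.png",cv2.resize(a,(600,600),interpolation=cv2.INTER_CUBIC))
a=cv2.imread("pics/top0.png")[140:250,190:360]; cv2.imwrite("pics/top0c.png",cv2.resize(a,None,fx=4.7,fy=4.7,interpolation=cv2.INTER_CUBIC))
```

```text
(no output)
```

View pics/side0c.png

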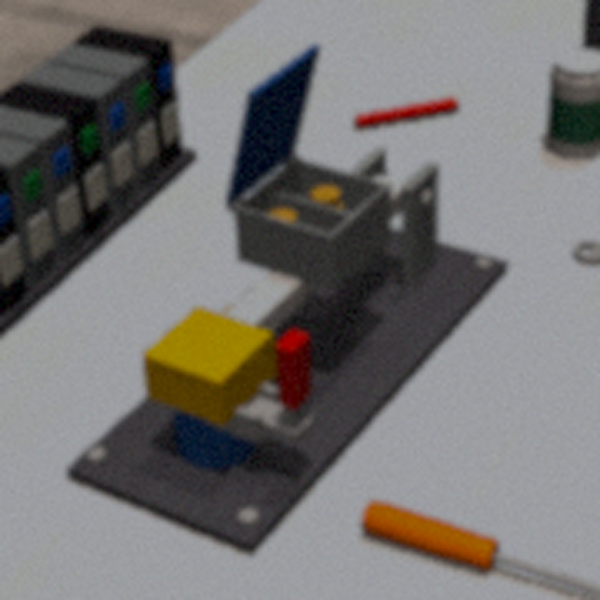

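View pics/top0c.png

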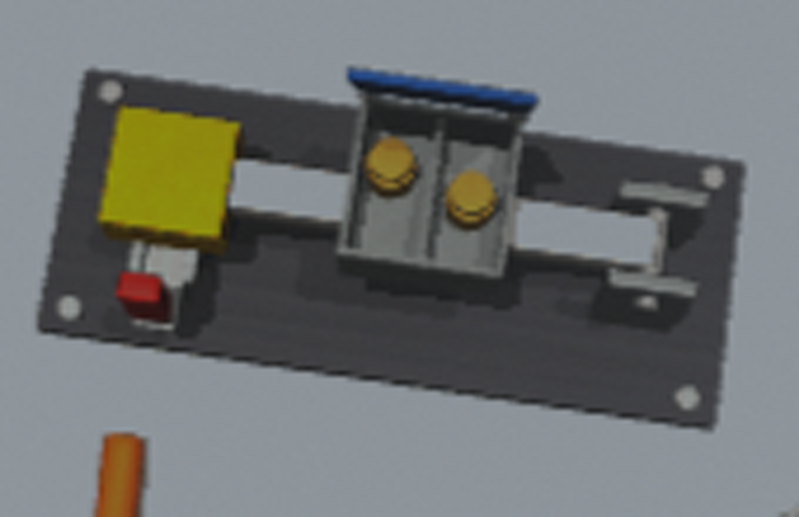

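The crops show the rig with its +y to the robot's left. The hood is at side crop (210,360), the red tab at side crop (293,370) and top crop (140,295), and the blue lid is nearly upright with both weights in the box. Next I fit the rig pose from the bed corners and triangulate the tab and lid.

```bash
cat > h.py <<'E'
import numpy as np, cv2
from scipy.optimize import least_squares
from bench import *
C={n:get_calibration(n) for n in("side","top")}
def proj(n,X):
    c=C[n];p=(c["R"]@np.atleast_2d(X).T).T+c["t"];p=p@c["camera_matrix"].T
    return p[:,:2]/p[:,2:]
def tri(a,b):
    P=[C[n]["camera_matrix"]@np.c_[C[n]["R"],C[n]["t"]] for n in("side","top")]
    x=cv2.triangulatePoints(P[0],P[1],np.array(a,float).reshape(2,1),np.array(b,float).reshape(2,1)).ravel()
    X=x[:3]/x[3]; return X,np.linalg.norm(proj("side",X)-a),np.linalg.norm(proj("top",X)-b)
S=lambda u,v:np.array([170+(u+.5)/3.3333-.5,130+(v+.5)/3.3333-.5])
T=lambda u,v:np.array([190+(u+.5)/4.7-.5,140+(v+.5)/4.7-.5])
def rig(p,X):
    X=np.atleast_2d(X);c,s=np.cos(p[2]),np.sin(p[2])
    return np.c_[p[0]+c*X[:,0]-s*X[:,1],p[1]+s*X[:,0]+c*X[:,1],X[:,2]]
E
python3 - <<'E'
from h import *
# rig corners  (x+,y+),( x+,y-),(x-,y-),(x-,y+)
K=np.array([[.085,.21,.012],[.085,-.21,.012],[-.085,-.21,.012],[-.085,.21,.012]])
t=np.array([T(88,70),T(745,160),T(715,430),T(38,333)])
s=np.array([S(70,473),S(507,263),S(252,550)])
f=lambda p:np.r_[(proj("top",rig(p,K))-t).ravel(),(proj("side",rig(p,K[[0,2,3]]))-s).ravel()]
r=least_squares(f,[.5,0,0]); print(r.x,np.round(r.fun,1)); p=r.x
np.save("p.npy",p)
# tab: top face centre
print("tabtop",tri(S(293,333),T(140,280)), rig(p,[-.075,.13,.14]))
print("hood top centre",tri(S(210,340),T(180,170)), rig(p,[0,.13,.11]))
# lid edge corners: +y end, -y end
e1=tri(S(252,95),T(348,70)); e2=tri(S(317,48),T(537,97)); print("lid edge",e1,e2)
c,s_=np.cos(p[2]),np.sin(p[2])
for e in(e1[0],e2[0]):
    d=e[:2]-p[:2]; print("in rig",c*d[0]+s_*d[1],-s_*d[0]+c*d[1],e[2])
b=[tri(S(240,208),T(360,97))[0],tri(S(330,237),T(340,258))[0],tri(S(388,187),T(503,276))[0]]
for e in b:
    d=e[:2]-p[:2]; print("box rim rig",c*d[0]+s_*d[1],-s_*d[0]+c*d[1],e[2])
E
```

```text
[ 0.55785367  0.01709066 -0.08980962] [-1.4  0.3 -0.2  0.4  0.1 -0.2 -1.2  0.  -0.8 -1.4  0.5 -0.9  0.7 -1.5]
tabtop (array([0.49865784, 0.15109942, 0.14226159]), np.float64(0.527500645117242), np.float64(0.6653215384579912)) [[0.4948155  0.15329341 0.14      ]]
hood top centre (array([0.57402896, 0.13952313, 0.10541956]), np.float64(0.08527016755770823), np.float64(0.10762596550883596)) [[0.56951323 0.14656673 0.11      ]]
lid edge (array([0.58358083, 0.04029219, 0.26070225]), np.float64(0.43987383095069277), np.float64(0.6404874704075502)) (array([ 0.57562469, -0.05264489,  0.25909824]), np.float64(0.2691545241429022), np.float64(0.41632654507820344))
in rig 0.023542557037422265 0.025415464994474897 0.2607022493195036
in rig 0.02395390632927407 -0.0678606327057165 0.2590982390432714
box rim rig 0.04375264690139722 0.02363972527622931 0.1561903901465257
box rim rig -0.04230597988687372 0.023324952231349762 0.15435594595596414
box rim rig -0.04121192442074857 -0.06578409882264942 0.1520498120869067
```

>>> jog_arm(moves=[[0,0,0.1,35,40,25,0],[0,0,0.1,40,44,25,0],[0,0,0.1,40,44,25,0],[0,0,0.1,40,44,25,0],[0,0,0.1,40,44,25,0],[0,0,0.1,40,45,4,0],[0,0,0.1,40,45,0,0],[0,0,0.1,40,45,0,0],[0,0,0.1,40,45,0,0],[0,0,0.1,40,45,0,0],[0,0,0.05,40,45,0,0],[0,0,0,0,0,0,0]])

```text
time: 2.5
tool_pos: [0.6625, -0.0155, 0.425]
ee_rot: [-3.141, 0.004, -0.083]
wrist_force: [0.2, -0.5, -1.0]
width: 0.0006
```

>>> jog_arm(moves=[[0,0,-0.007,3,2,-50,0],[0,0,0,0,0,-48,0],[0,0,0,0,0,0,0]])

```text
time: 2.88
tool_pos: [0.6609, -0.0177, 0.3242]
ee_rot: [3.141, 0.013, -0.097]
wrist_force: [-0.4, -0.0, 0.4]
width: 0.0004
```

Run:
```python
from h import *
for n in("side","top"):
    cv2.imwrite(f"pics/{n}1.png",snapshot(n)[:,:,::-1])
a=cv2.imread("pics/side1.png")[100:310,140:350]; b=cv2.imread("pics/top1.png")[100:310,170:380]
cv2.imwrite("pics/c1.png",cv2.resize(np.hstack([a,b]),(800,400),interpolation=cv2.INTER_CUBIC))
o=get_obs();print(o['tool_pos'],o['ee_rot'],o['joint_positions'])
p=np.load("p.npy")
tip0=(o['tool_pos']-[0,0,.097])
print("tip",tip0)
# contact path for tip centre (rig X, z)
for th,r in [(1.35,.07),(1.1,.075),(.9,.08),(.7,.08),(.5,.08),(.3,.08),(.15,.08),(0,.08)]:
    X=.047-r*np.cos(th)+.006*np.sin(th)+.0125; z=.157+r*np.sin(th)+.006*np.cos(th)
    print(th,np.round(rig(p,[X,-.021,z])[0]*1000))
```

```text
[ 0.66310586 -0.01780209  0.33238554] [ 3.14135009e+00 -1.75699583e-03 -9.71030603e-02] [-1.12186279e-01  3.42383572e-01  1.00942679e+00 -2.21236764e-04
  1.78802183e+00 -1.51308771e-02]
tip [ 0.66310586 -0.01780209  0.23538554]
1.35 [606.  -8. 227.]
1.1 [587.  -7. 227.]
0.9 [570.  -5. 223.]
0.7 [558.  -4. 213.]
0.5 [548.  -3. 201.]
0.3 [541.  -2. 186.]
0.15 [537.  -2. 175.]
0 [536.  -2. 163.]
```

View pics/c1.png

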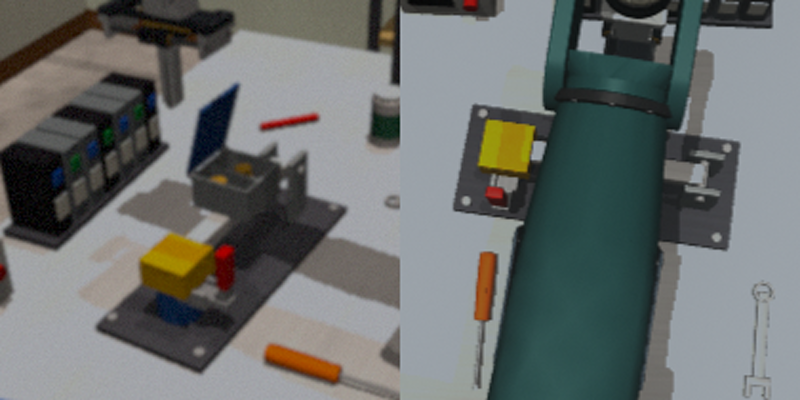

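The picture shows the closed fingers behind the upright lid, at about (170,85) in the crop. I now sweep the lid shut along its arc.

>>> jog_arm(moves=[[0,0,0.007,-30,5,-4,0],[0,0,0,-27,4,-4,0],[0,0,0,-12,1,0,0],[0,0,0,-12,1,0,0],[0,0,0,-12,1,-4,0],[0,0,0,-10,1,-6,0],[0,0,0,-8,1,-8,0],[0,0,0,-7,1,-10,0],[0,0,0,-5,0,-10,0],[0,0,0,0,0,0,0]])

```text
time: 4.22
tool_pos: [0.5394, -0.0019, 0.2829]
ee_rot: [-3.141, 0.003, -0.089]
wrist_force: [-0.8, 0.0, 1.3]
width: 0.0005
```

Run:
```python
from h import *
for n in("side","top"):
    cv2.imwrite(f"pics/{n}2.png",snapshot(n)[:,:,::-1])
a=cv2.imread("pics/side2.png")[100:310,140:350]; b=cv2.imread("pics/top2.png")[100:310,170:380]
cv2.imwrite("pics/c2.png",cv2.resize(np.hstack([a,b]),(800,400),interpolation=cv2.INTER_CUBIC))
o=get_obs();print(o['tool_pos']-[0,0,.097],o['ee_rot'],o['wrist_force'])
```

```text
[ 0.54014838 -0.00199659  0.18711171] [-3.14153751e+00  7.51336948e-04 -8.90348802e-02] [ 0.8568607  -0.36161132  0.51513103]
```

View pics/c2.png

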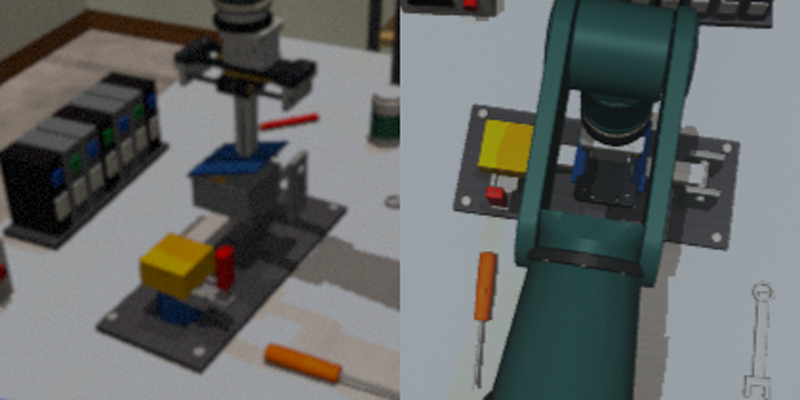

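The lid is about 0.3 rad from shut, with the fingertip on its middle. Next I press down.

>>> jog_arm(moves=[[0,0,0,-6,1,-6,0],[0,0,0,-6,0,-6,0],[0,0,0,-4,0,-6,0],[0,0,0,0,0,-5,0],[0,0,0,0,0,-3,0],[0,0,0,0,0,0,0]])

```text
time: 5.08
tool_pos: [0.5236, -0.001, 0.2603]
ee_rot: [3.141, 0.0, -0.089]
wrist_force: [-3.9, 0.9, 7.5]
width: 0.0003
```

>>> jog_arm(moves=[[0,0,0,0,0,-2,0],[0,0,0,0,0,-1,0],[0,0,0,0,0,0,0]])

```text
time: 5.45
tool_pos: [0.5235, -0.0009, 0.2601]
ee_rot: [3.141, -0.001, -0.089]
wrist_force: [-8.3, 1.0, 16.2]
width: 0.0002
```

Run:
```python
from h import *
cv2.imwrite(f"pics/side3.png",snapshot("side")[:,:,::-1])
a=cv2.imread("pics/side3.png")[120:300,160:360]
cv2.imwrite("pics/c3.png",cv2.resize(a,(660,594),interpolation=cv2.INTER_CUBIC))
o=get_obs();print(o['tool_pos']-[0,0,.097],o['ee_rot'],o['wrist_force'],o['time'])
```

```text
[ 0.5234896  -0.00093154  0.16305087] [ 3.14126466e+00 -1.42568808e-03 -8.88855202e-02] [-8.65754382  0.45378945 16.78285952] 5.5
```

View pics/c3.png

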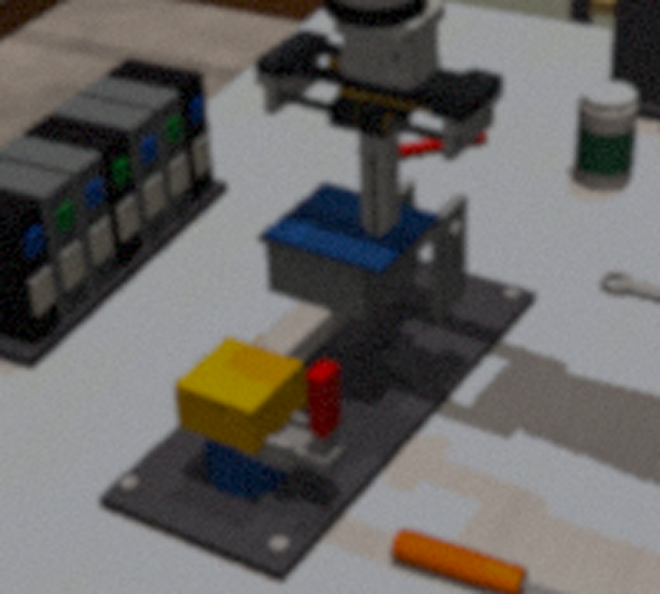

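The lid lies flat on the rim, with the tip resisted at z = 0.163 by 16 N. Next I go above the tab.

>>> jog_arm(moves=[[0,0,0,0,0,25,0],[0,0,0,0,0,25,0],[0,0,0,-9,51,0,40],[0,0,0,-9,51,0,40],[0,0,0,-9,51,0,40],[0,0,0,0,0,0,40],[0,0,0,0,0,0,40]])

```text
time: 6.38
tool_pos: [0.4973, 0.1517, 0.3053]
ee_rot: [3.141, 0.0, -0.089]
wrist_force: [-0.2, 0.1, 0.0]
width: 0.0397
```

Run:
```python
from h import *
for n in("side","top"):
    cv2.imwrite(f"pics/{n}4.png",snapshot(n)[:,:,::-1]); print(look_for("latch_tab",n),look_for("lid_edge",n))
a=cv2.imread("pics/side4.png")[120:300,160:340]; b=cv2.imread("pics/top4.png")[120:300,170:350]
cv2.imwrite("pics/c4.png",cv2.resize(np.hstack([a,b]),(800,400),interpolation=cv2.INTER_CUBIC))
o=get_obs();print(o['tool_pos'],o['ee_rot'],o['wrist_force'],o['time'],o['width'])
```

```text
[{'bbox': [244.6, 229.3, 264.2, 260.7], 'conf': 0.84}] [{'bbox': [250.7, 177.2, 294.9, 204.8], 'conf': 0.74}, {'bbox': [194.1, 348.1, 237.7, 390.9], 'conf': 0.45}]
[] [{'bbox': [260.0, 159.1, 304.4, 206.0], 'conf': 0.85}]
[0.49749621 0.15100206 0.30555818] [ 3.14144672e+00 -8.46037694e-05 -9.08243877e-02] [-0.33270629  0.10866133 -0.45042016] 6.675 0.040130610414224235
```

View pics/c4.png

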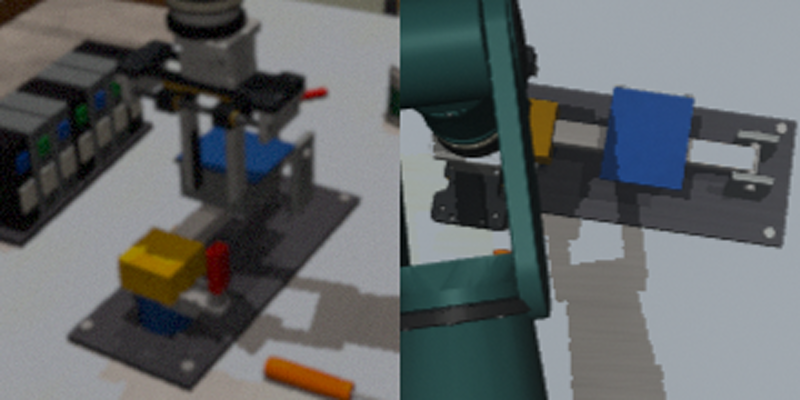

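The lid is flat. The fingers, at crop (190,160) and (235,160), straddle the tab from above. I descend to just above it and check.

>>> jog_arm(moves=[[0,0,0,0,0,-30,40],[0,0,0,0,0,-25,40],[0,0,0,0,0,0,40]])

```text
time: 7.05
tool_pos: [0.4963, 0.1513, 0.2483]
ee_rot: [3.14, 0.005, -0.09]
wrist_force: [-0.4, -0.5, 0.8]
width: 0.0398
```

Run:
```python
from h import *
im=snapshot("side")[:,:,::-1].copy()
o=get_obs();p=o['tool_pos'];y=o['ee_rot'][2];print(p,o['wrist_force'])
d=np.array([np.cos(y),np.sin(y),0])
print("tips",proj("side",np.array([p-[0,0,.097]+d*.02,p-[0,0,.097]-d*.02])), "shadow of centre at z=.12,.14",proj("side",np.array([p*[1,1,0]+[0,0,.12],p*[1,1,0]+[0,0,.14]])))
cv2.imwrite("pics/c5.png",cv2.resize(im[170:290,200:320],(600,600),interpolation=cv2.INTER_CUBIC))
```

```text
[0.49702009 0.15147086 0.25010545] [ 1.20183285 -0.57144715  0.508474  ]
tips [[250.23670785 223.55122203]
 [264.6731718  228.35497409]] shadow of centre at z=.12,.14 [[257.96767526 237.19866793]
 [257.62649263 230.4395277 ]]
```

View pics/c5.png

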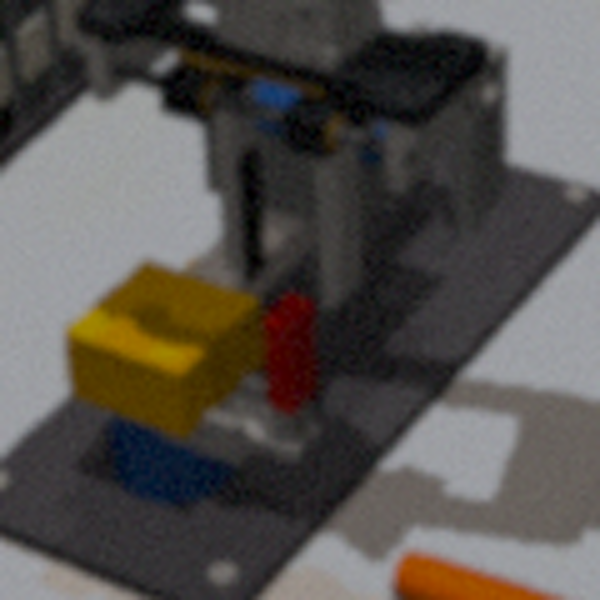

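The tab's top is at side pixel (258,230), matching the projected gripper centre (257.6,230.4). Descending.

>>> jog_arm(moves=[[0,0,0,0,0,-16,40],[0,0,0,0,0,-16,40],[0,0,0,0,0,-16,40],[0,0,0,0,0,0,40]])

```text
time: 7.6
tool_pos: [0.4962, 0.1518, 0.2003]
ee_rot: [3.14, 0.004, -0.089]
wrist_force: [-0.1, 0.7, 0.0]
width: 0.0403
```

Run:
```python
from h import *
im=snapshot("side")[:,:,::-1].copy()
o=get_obs();print(o['tool_pos'],o['wrist_force'])
cv2.imwrite("pics/c6.png",cv2.resize(im[170:290,200:320],(600,600),interpolation=cv2.INTER_CUBIC))
```

```text
[0.49673924 0.15195715 0.20150132] [ 0.31851818 -0.34852538  0.59074641]
```

View pics/c6.png

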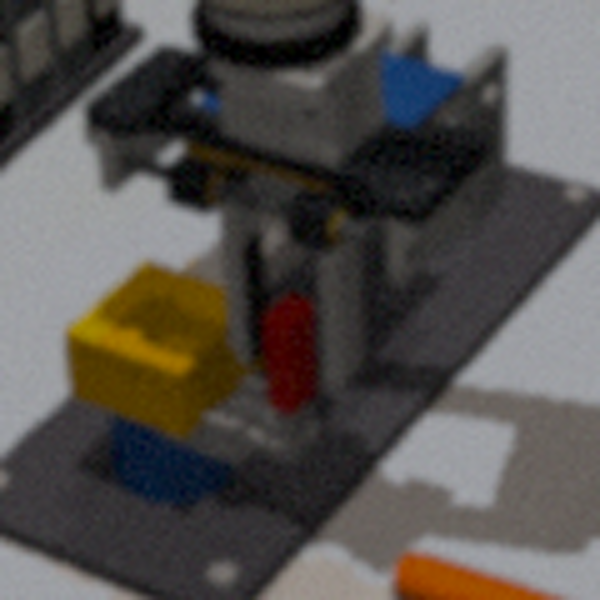

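The fingers straddle the red tab. Closing.

>>> jog_arm(moves=[[0,0,0,0,0,0,12],[0,0,0,0,0,0,0],[0,0,0,0,0,0,0],[0,0,0,0,0,0,0],[0,0,0,0,0,0,0]])

```text
time: 8.28
tool_pos: [0.4974, 0.152, 0.2031]
ee_rot: [-3.141, -0.001, -0.089]
wrist_force: [0.1, -0.5, 2.4]
width: 0.0159
```

The grip is good, with a width of 15.9 mm. Now I pull the latch.

>>> jog_arm(moves=[[0,0,0,-4,0.4,0,0],[0,0,0,-4,0.4,0,0],[0,0,0,-3,0.2,0,0],[0,0,0,-2,0.2,0,0],[0,0,0,0,0,0,0],[0,0,0,0,0,0,0]])

```text
time: 9.02
tool_pos: [0.4853, 0.1532, 0.2031]
ee_rot: [-3.141, -0.004, -0.089]
wrist_force: [6.4, 0.6, -0.1]
width: 0.0157
```

The tab followed by 12 mm, at the expected spring force of about 6.4 N. Next I compute the lifting arc about the pivot.

Run:
```python
from h import *
from scipy.spatial.transform import Rotation as R
p=np.load("p.npy");o=get_obs();t=o['tool_pos'];print(t,o['width'])
piv=rig(p,[0,-.15,.095])[0];ax=np.array([np.cos(p[2]),np.sin(p[2]),0])
q=[R.from_rotvec(ax*a).apply(t-piv)+piv for a in np.arange(0,.271,.03)]
print(ax*.03,np.round(np.diff(q,axis=0)*1000,1))
```

```text
[0.48526498 0.1531866  0.203082  ] 0.01569463532217753
[ 0.02987909 -0.00269067  0.        ] [[-0.3 -3.4  8.3]
 [-0.3 -3.6  8.2]
 [-0.3 -3.8  8.1]
 [-0.4 -4.1  8. ]
 [-0.4 -4.3  7.9]
 [-0.4 -4.6  7.7]
 [-0.4 -4.8  7.6]
 [-0.5 -5.   7.4]
 [-0.5 -5.2  7.3]]
```

>>> jog_arm(moves=[[0.015,-0.0013,0,-0.2,-1.7,4.2,0],[0.015,-0.0013,0,-0.2,-1.7,4.1,0],[0.03,-0.0027,0,-0.3,-3.6,8.2,0],[0,0,0,0,0,0,0]])

```text
time: 9.52
tool_pos: [0.4843, 0.1462, 0.219]
ee_rot: [-3.08, -0.003, -0.09]
wrist_force: [7.3, 1.6, -4.7]
width: 0.0159
```

>>> jog_arm(moves=[[0.03,-0.0027,0,-0.3,-3.8,8.1,0],[0.03,-0.0027,0,-0.4,-4.1,8,0],[0.03,-0.0027,0,-0.4,-4.3,7.9,0],[0.03,-0.0027,0,-0.4,-4.6,7.7,0],[0.03,-0.0027,0,-0.4,-4.8,7.6,0],[0.03,-0.0027,0,-0.5,-5,7.4,0],[0.03,-0.0027,0,-0.5,-5.2,7.3,0],[0,0,0,0,0,0,0],[0,0,0,0,0,0,0]])

```text
time: 10.65
tool_pos: [0.4813, 0.1146, 0.2724]
ee_rot: [-2.869, -0.002, -0.09]
wrist_force: [7.2, 1.5, -3.2]
width: 0.0155
```

Run:
```python
from h import *
for n in("side","top"):
    cv2.imwrite(f"pics/{n}7.png",snapshot(n)[:,:,::-1]); 
a=cv2.imread("pics/side7.png")[110:300,160:350]; b=cv2.imread("pics/top7.png")[110:300,170:360]
cv2.imwrite("pics/c7.png",cv2.resize(np.hstack([a,b]),(800,400),interpolation=cv2.INTER_CUBIC))
o=get_obs();print(o['tool_pos'],o['ee_rot'],o['wrist_force'],o['time'],o['width'])
p=np.load("p.npy");th=.27
# predicted hood top centre at seat and raised
c,s=np.cos(th),np.sin(th)
pr=lambda x,y,z:[x,-.15+c*(y+.15)-s*(z-.095),.095+s*(y+.15)+c*(z-.095)]
for l,q in(("hood",(0,.13,.11)),("lidedge1",(-.063,.026,.163)),("lidedge2",(-.063,-.068,.163))):
    print(l,proj("side",rig(p,pr(*q))),(proj("side",rig(p,pr(*q)))-[160,110])*400/190)
```

```text
[0.48130969 0.11469788 0.27231635] [-2.86957593e+00 -2.18342562e-03 -8.98993413e-02] [ 8.11480429  2.63263729 -3.95438569] 10.75 0.01579501947646893
hood [[233.96406586 204.17599819]] [[155.71382287 198.26525934]]
lidedge1 [[280.44113785 180.91313388]] [[253.56029022 149.29080816]]
lidedge2 [[297.5302122  173.99493346]] [[289.53728884 134.7261757 ]]
```

View pics/c7.png

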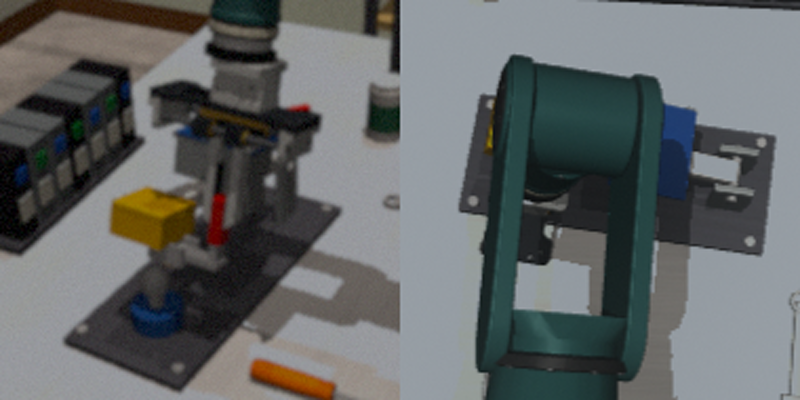

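The hood hangs clear of the ball, at crop (152,205) against a predicted (156,198). The lid is still flat and the tab still gripped. A short hold, then a last check.

>>> jog_arm(moves=[[0,0,0,0,0,0,0],[0,0,0,0,0,0,0],[0,0,0,0,0,0,0],[0,0,0,0,0,0,0]])

```text
time: 11.25
tool_pos: [0.4813, 0.1147, 0.2722]
ee_rot: [-2.87, -0.002, -0.09]
wrist_force: [7.1, 1.5, -4.0]
width: 0.0158
```

Run:
```python
from h import *
im=snapshot("side")[:,:,::-1]
cv2.imwrite("pics/c8.png",cv2.resize(im[130:280,190:340],(600,600),interpolation=cv2.INTER_CUBIC))
for l in("lid","latch_tab","load_arm"):print(l,look_for(l,"side")[:1])
o=get_obs();print(o['tool_pos'],np.abs(o['qvel']).max(),o['wrist_force'],o['width'],o['time'])
```

```text
lid [{'bbox': [246.3, 172.0, 291.9, 185.8], 'conf': 0.62}]
latch_tab [{'bbox': [213.1, 169.5, 294.5, 239.3], 'conf': 0.51}]
load_arm [{'bbox': [214.2, 170.9, 294.3, 238.9], 'conf': 0.9}]
[0.48129273 0.11470107 0.27226708] 0.002089967056607114 [ 7.34049124  2.28606746 -3.71763303] 0.015916976092731717 11.45
```

View pics/c8.png

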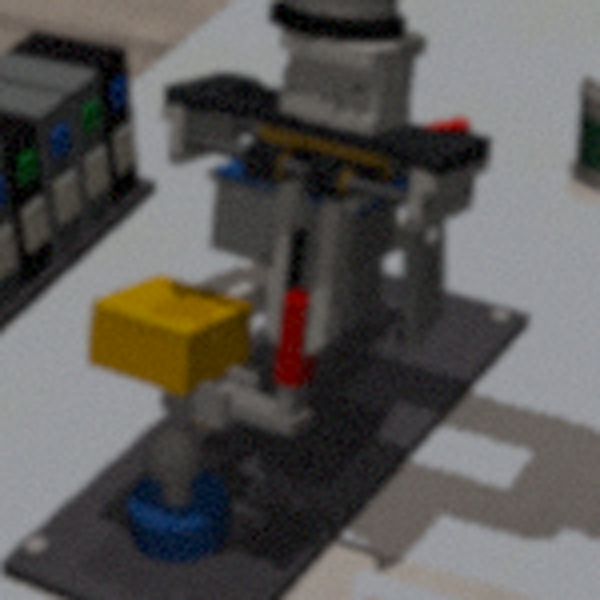

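The hood hangs clear above the bared ball (crop (175,450)), the tab is in the jaws, and the lid edge (blue, crop y≈180) lies on the box rim. Handing in.

```bash
python3 -c "
from bench import *
print(close_job())"
```

```text
the job is handed in; nothing more can be done
None
```

I shut the blue lid, then pulled the latch tab about 12 mm away from the arm. With the latch held open, I lifted the hood about 7 cm along its arc, and I handed in at about 11.5 s while holding it there.

- **Lid:** when I pressed it shut, the fingertip stopped at z = 163 mm with about 16 N of resistance, which is the height of a shut lid. In the later pictures it still lies on the rim. In the last one the gripper hides part of it.
- **Latch:** the arm reads about 7 N of spring pull and a 15.9 mm grip, so the tab is still held open.
- **Hood:** the tool's 69 mm rise along the arc puts the hood about 72 mm above its seat, and the side picture shows the ball uncovered. I measured this from the tool pose, not the hood itself. The picture put the hood about 3 pixels (roughly 1 cm) lower than predicted, by eye.
- **Weights:** I could not see them once the lid was shut. The lifting force of 4 to 5 N fits a loaded arm.
- **Bystanders:** the ones in view looked unmoved. The spare weight never showed in any picture, so I did not check it; my path kept well above the bed on that side.
- **Networks:** in the last picture the tab detector boxed the whole load arm, with a low confidence of 0.51. I went by the picture and the grip reading instead.

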